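Vent the line and hold the recessed zero button down

TASK

Zero the pressure indicator with its line vented: first back off the brass hex bleed coupling on the manifold by hand, counterclockwise, until it comes up against its stop. Then take the orange stylus from the tool block, reach it through the yellow-ringed hole in the indicator's panel and press the recessed yellow zero button all the way down; finish while still holding the stylus and keeping the button down, with the bleed left open. Never press zero before the bleed is open, leave the blue span button alone, and do not disturb the other things on the bench.

Things in the scene. Friction and masses are not known exactly. Their poses are not given: they have to be found in the camera images.
- stand: Fixed test stand: dark blue plate 240 x 380 x 10 mm, at its short ends black hoops 135 mm high, 22 mm thick, 178 mm either side of the centre line. Origin: centre of the underside, on the table; x away from the robot at yaw 0, y left, z up. White-topped indicator (180 x 150 mm, top at 85 mm) centred at y = -90 mm; manifold block (190 x 60 mm, top at 55 mm) at y = +75 mm.
- bleed (a joint): Angle of the brass hex bleed coupling, rad, upright axis: 0 shut, growing counterclockwise seen from above (opening) to a stop at 2.4. Starts at 0 to 0.4, needs about 0.1 N m, stays where left, does not rise. At angle q two of its six flats face along the stand's x axis turned counterclockwise by q, the others every 60 degrees; a red mark on top points to the stand's -x at 0.
- bleed_grip (a point): Centre of the bleed coupling's hex, on its axis, 90 mm above the table; turns with it. Hex 32 mm across flats, 37 across corners, 22 mm high; below it an 18 mm stem, 24 mm long, down to the manifold; above it a 14 mm nipple 10 mm high. Nearest tall thing: a dial gauge 110 mm off towards the stand's +x, its top at 133 mm. The yellow ball valve lever beside it (below 57 mm) is not used.
- stylus_handle (a point): Grip point on the axis of the orange stylus, 93 mm above its tip; z along the stylus away from the tip. 130 mm long, 45 g: steel shaft 6 mm thick, 50 mm long, then a round orange handle: a 17 mm collar (50 to 56 mm above the tip), 15 mm thick above 60 mm. Stands upright, tip down, in a 10 mm hole, collar on the tool block; lift 55 mm to clear. Any yaw will do.
- stylus_tip (a point): The lower end of the stylus shaft, on its axis.
- block: The wooden tool block, fixed, 56 x 130 x 62 mm high, origin at the centre of its underside, y along its length. The stylus stands 36 mm from the centre towards its +y.
- screwdriver: A green-handled screwdriver (handle 26 mm across, 68 mm high) standing in the same block, 62 mm from the stylus. Origin at its lower tip. To be left alone.
- zero_mouth (a point): Centre of the yellow-ringed hole, level with the indicator's top panel (85 mm above the table). The hole is 14 mm in diameter, its axis upright; its frame is that of the stand.
- zero_top (a point): Centre of the top of the yellow zero button, which fills the bottom of the hole, 18 mm below the panel when not pressed. It moves down with the button.
- zero (a joint): Travel of the zero button, m: 0 up, 0.005 fully down. It springs back; it takes about 2 N to start it and 5 N to hold it fully down.
- span (a joint): Travel of the blue span button, m, same kind, in the blue-ringed hole 64 mm from the zero hole towards the stand's -y. Not to be pressed.
- tray: A fixed grey parts tray, 90 x 75 x 30 mm, with fittings; it and the tool block may have changed places. Origin at the centre of its underside.
- spanner: A steel spanner, 170 mm long, lying on the table. Bystander.
- plug: A brass plug, 28 mm across, 42 mm high, standing. Bystander.
- coupler: A steel coupler, 26 mm across, 50 mm high, standing. Bystander.
- tape: A white tape roll, 54 mm across, 14 mm high, lying flat. Bystander.
- leakfluid: A clear bottle with a red cap, 56 mm across, 150 mm high, standing. Bystander.
- marker: A black marker, 14 mm thick, 120 mm long, lying. Bystander.
Not all that is in view belongs to the job. What is meant by the part that bears stylus_handle is not pink, and is the smaller of those in its own colour.

How it is judged:
On the way, in this order (a step that is already met when the one before it is completed fails the run):
1. the bleed coupling is backed off to its stop (value of joint bleed above 2 rad), for 0.2 s.
2. the stylus tip, in the zero hole, presses the zero button down (value of joint zero above 0.0038 m and distance between stylus_tip and zero_top below 0.008 m), for 0.3 s.
At the end, for the whole second after the job is handed in: The bleed coupling stands open (beyond 2.0 of its 2.4 rad), the stylus is gripped in the fingers with its tip on the zero button (within 8 mm of the centre of its top), and the button is held down (more than 3.8 of its 5 mm) (all of step 2 and value of joint bleed above 2 rad and contact force between the fingers and stylus above 3 N and value of joint span below 0.001 m); the arm keeps its last pose, push and grip.
It fails at once if zero is pressed before the bleed is open (value of joint zero above 0.0015 m and value of joint bleed below 1.9 rad).
It fails at once if the span button is pressed (value of joint span above 0.0015 m).
It fails at once if another thing on the bench is disturbed (moved more than 30 mm or tipped over) (distance of any of screwdriver, spanner, plug, coupler, tape, leakfluid, marker from where it was at the start of the episode above 0.03 m or angle between any of screwdriver, plug, coupler, leakfluid's own z axis and vertical above 0.5 rad).
It also fails if it takes over 66 s, if anything falls off the work surface, if the arm or the gripper's body presses on something with over 40 N, if the wrist force passes 120 N, or if a joint passes its speed limit or range.

ROBOT

A 6-joint arm with a two-finger parallel gripper is mounted at the origin on the work surface. World frame = base frame: x ahead of the robot, y to its left, z up, the work surface at z = 0. Lengths are in m, angles in rad, forces in N, time in s.
With the tool pointing down it reaches from about 0.35 to 0.775 m from the base axis. Payload 7.3 kg.
Tool frame: the origin (TCP) lies between the finger pads; the fingertips stand 8 mm ahead of it and the grasp point (between the pads) lies 11 mm behind it (robot.nose_length is the distance from the TCP to the fingertips, in m); z points along the fingers, y is the line along which they close (so a half turn about z gives the same grasp; the last joint's range is limited). The gripper opens to 92 mm and grips with 3 to 60 N. Pads are 19 mm wide; open, the fingers measure 130 mm over their backs; the gripper's body (75 mm by 190 mm) begins 47 mm behind the grasp point.
Start: joints at [-1.463, 0.342, 1.524, -0, 1.275, -0.146], TCP at [0.132, -0.508, 0.235] pointing down, gripper open.
Joint ranges: [-2.53, 2.53], [-0.77, 2.02], [0.04, 2.7], [-1, 4.14], [0.28, 2.66], [-3.11, 3.11]. Speed limits (rad/s): [2.57, 2.57, 3.14, 3.14, 3.14, 3.14].

INTERFACE

Orientations are given as [roll, pitch, yaw] about the fixed x, y, z axes, in that order (R = Rz(yaw) Ry(pitch) Rx(roll)).
In Python, from cell import robot gives the robot as it stands. The module is installed in compiled form; this text tells all that it offers.
- The arm moves only by the shell command python3 -m jog 'ROWS' [FORCE]. ROWS is JSON, a list that holds one entry, the list of rows, each a list of 5 numbers: the gripper's target within -1 to 1 (fully open at 1, half-way at 0, shut at -1), then the shift along the tool's x, y, z in m, then the turn about the tool's z in rad. A call has 1 to 5 rows; each row is the pose to reach, as a shift and turn from the pose commanded when the call began, along the tool's axes at that moment; what a row does not reach only later rows make up. A row lasts 1/12 s, in which the tool goes at most 41.7 mm and 7.16 degrees, less where a joint would pass 70% of its speed; a pose out of reach is approached as far as the arm can. A call with a gripper value outside its range is refused whole. The fingers move at their own pace and stop on an object; FORCE is the grip in N (left out, the last holds). Time passes only in rows, so rows that repeat a pose let the fingers close. It gives the time, the measured TCP pose, the force, the opening and the grip force at its end, in the units of the state.
- robot.observe(): the state, without advancing time (a new reading comes with each control period).
- robot.read_camera(name): name is "scene" or "top"; returns the picture (420x560x3 uint8, red, green, blue); there is no depth.
- robot.camera_model(name): a dict with "camera_matrix" (3x3 intrinsics, pixels), "position" and "attitude" of the camera in the world. Camera axes: x right, y down, z forward; pixel columns grow to the right and rows downward; lengths in m; the calibration is good to about 2 mm. A picture is of the moment at which its call begins. camera_model takes no time and is no camera call.
- robot.hand_in(): hands the job in; it is judged then, once.
The state is a dict: "time": time; "qpos": joint angles; "qvel": joint speeds; "joint_efforts": joint torques, N m; "tool_pos": TCP position; "tool_rot": TCP orientation; "contact_force": force on the tool from outside, world axes, zero at the start; "torque": the same for the moment, N m; "opening": finger opening in m; "grip_force": force on a finger pad.
Only numpy, scipy, OpenCV 4.12 (cv2) and the standard library are available. Lean on these libraries where they do the work, as an engineer would, in place of code of your own. Each camera call takes 0.05 s, during which the arm holds its last target. There are 200 camera calls.

## Working session

There is one attempt and no reset: what is moved stays moved. The work goes in short steps, Python scripts to look and compute and a shell command to move; the robot and the scene stay as the last step left them, time stands still between calls to the robot, and variables do not carry over. Pictures are saved under pics/ and viewed, at most 10 in all, crops included, and the job is handed in when it is done.

```bash
mkdir -p pics; cat > h.py <<'E'
import numpy as np, cv2
from cell import robot
def grab(n,f=None):
    im=robot.read_camera(n)
    if f: cv2.imwrite(f,im[:,:,::-1])
    return im
def cam(n):
    m=robot.camera_model(n); A=np.array(m["attitude"],float)
    if A.shape!=(3,3):
        from scipy.spatial.transform import Rotation as R
        A=R.from_euler('xyz',A).as_matrix() if A.size==3 else R.from_quat(A).as_matrix()
    return np.array(m["camera_matrix"]),np.array(m["position"]),A
def ray(n,u,v,z):
    K,p,A=cam(n); d=A@np.linalg.solve(K,[u,v,1.]); return p+d*(z-p[2])/d[2]
def proj(n,P):
    K,p,A=cam(n); c=K@(A.T@(np.array(P)-p)); return c[:2]/c[2]
E
python3 - <<'E'
from h import *
a=grab("scene","pics/s0.png");b=grab("top","pics/t0.png")
for n in("scene","top"): print(robot.camera_model(n))
print(robot.observe())
E
```

```text
{'camera_matrix': array([[400.91925059,   0.        , 278.22153308],
       [  0.        , 400.91925059, 207.81923037],
       [  0.        ,   0.        ,   1.        ]]), 'position': array([1.06636701, 0.38071847, 0.69722621]), 'attitude': array([-2.26228910e+00, -1.42510311e-03,  2.25099697e+00])}
{'camera_matrix': array([[397.21140208,   0.        , 289.28810512],
       [  0.        , 397.21140208, 209.56758315],
       [  0.        ,   0.        ,   1.        ]]), 'position': array([ 0.3314746 , -0.06640913,  1.08155178]), 'attitude': array([-2.95544171,  0.01517722, -1.55403977])}
{'time': 0.1, 'qpos': array([-1.46299474e+00,  3.42649163e-01,  1.52492863e+00,  9.47556819e-06,
        1.27540093e+00, -1.46003987e-01]), 'qvel': array([-1.37069708e-03, -1.99236892e-03, -1.90237841e-03, -3.36448907e-04,
       -1.26186695e-03, -6.35744876e-05]), 'joint_efforts': array([ 1.58278446e-03, -4.32006097e+01, -2.44693118e+01,  7.19959103e-02,
        5.26265160e-02, -4.66694041e-05]), 'tool_pos': array([ 0.13180554, -0.50781781,  0.23411398]), 'tool_rot': array([-3.14022265e+00, -2.10617977e-04,  2.53802667e-01]), 'contact_force': array([0.02900004, 0.25210836, 0.1034634 ]), 'torque': array([ 0.02046108,  0.0152609 , -0.02021807]), 'grip_force': 0.0, 'opening': 0.09191137769847188}
```

View pics/t0.png

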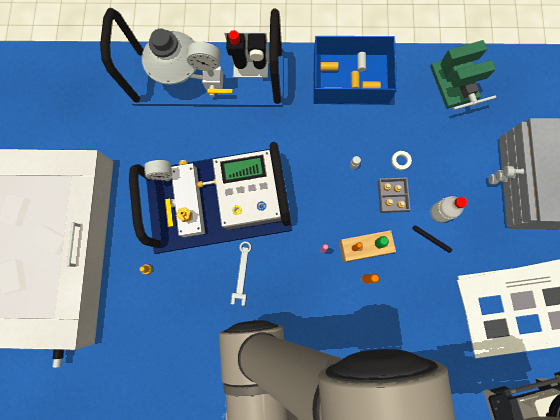

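View pics/s0.png

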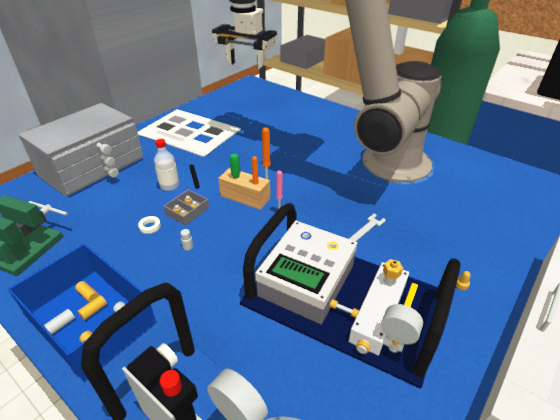

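Top view: brass hex at (184,213), zero ring (237,210), span ring (262,205). Stylus candidates are orange in the block (358,246), a larger orange one (371,279), and a pink one (325,248). I choose the small orange one in the block and check it in a crop.

```bash
python3 - <<'E'
from h import *
a=cv2.imread("pics/t0.png");b=cv2.imread("pics/s0.png")
c=np.vstack([cv2.resize(a[145:295,130:410],None,fx=2.8,fy=2.8,interpolation=2)[:,:784][:420]])
d=np.hstack([cv2.resize(a[140:300,130:300],(400,376),interpolation=2),cv2.resize(b[120:280,210:420],(400,305),interpolation=2)[:305] if 0 else cv2.resize(b[120:290,210:390],(398,376),interpolation=2)])
cv2.imwrite("pics/c0.png",d)
def blobs(im,lo,hi,box,n,z,mn=6):
    h=cv2.cvtColor(im,cv2.COLOR_BGR2HSV);m=cv2.inRange(h,lo,hi)
    k,_,s,ce=cv2.connectedComponentsWithStats(m)
    for i in range(1,k):
        u,v=ce[i]
        if s[i,4]>=mn and box[0]<u<box[2] and box[1]<v<box[3]: print(n,lo,s[i],ce[i].round(1),ray(n,u,v,z).round(4))
for n,im,B in(("top",a,(130,140,420,300)),("scene",b,(200,110,490,370))):
    print("yellow/brass");blobs(im,(18,120,120),(35,255,255),B,n,.085)
    print("blue ring");blobs(im,(100,80,60),(135,255,255),(245,195,275,215) if n=="top" else (295,228,320,245),n,.085)
    print("orange");blobs(im,(3,170,100),(15,255,255),B,n,.127)
E
```

```text
yellow/brass
top (18, 120, 120) [179 161   9   4  29] [182.8 162.4] [0.6408 0.2334 0.085 ]
top (18, 120, 120) [214 179   2   5   8] [214.6 180.8] [0.5923 0.147  0.085 ]
top (18, 120, 120) [197 181   6   6  28] [199.2 183.8] [0.5836 0.1867 0.085 ]
top (18, 120, 120) [384 183   7   7  24] [386.5 186.6] [ 0.5824 -0.297   0.085 ]
top (18, 120, 120) [394 185   8   7  24] [396.9 188.6] [ 0.5776 -0.3236  0.085 ]
top (18, 120, 120) [165 198   8  29 145] [168.6 212.2] [0.5078 0.2611 0.085 ]
top (18, 120, 120) [386 199   7   7  23] [388.2 202.2] [ 0.5416 -0.3003  0.085 ]
top (18, 120, 120) [398 201   7   7  24] [400.1 204.2] [ 0.5366 -0.3304  0.085 ]
top (18, 120, 120) [176 207  15  14 131] [183.1 213.5] [0.5048 0.2234 0.085 ]
top (18, 120, 120) [232 206  10   9  50] [236.6 210.1] [0.5157 0.0867 0.085 ]
top (18, 120, 120) [342 231  53  30 801] [366.7 245.8] [ 0.4294 -0.2433  0.085 ]
top (18, 120, 120) [140 264  11  10  73] [145.1 268.7] [0.3637 0.3095 0.085 ]
blue ring
top (100, 80, 60) [257 201   9   9  43] [261.2 205.7] [0.5279 0.024  0.085 ]
orange
top (3, 170, 100) [352 242  11   9  55] [3
[... 496 characters left out ...]
75] [463.3 280.7] [0.4363 0.34   0.085 ]
scene (18, 120, 120) [404 283  14  24 170] [410.7 294.3] [0.5325 0.274  0.085 ]
scene (18, 120, 120) [330 299   8   9  50] [333.1 303.1] [0.6426 0.1704 0.085 ]
scene (18, 120, 120) [351 308   8   9  42] [354.6 312.2] [0.635  0.2119 0.085 ]
scene (18, 120, 120) [356 340  14  12  74] [363.4 344.1] [0.6819 0.2569 0.085 ]
scene (18, 120, 120) [393 341   6   4  17] [395.1 342.7] [0.6455 0.2975 0.085 ]
blue ring
scene (100, 80, 60) [301 232  10   8  31] [305.7 235.5] [0.5271 0.0236 0.085 ]
orange
scene (3, 170, 100) [262 128   9  39 255] [265.6 146.9] [ 0.3491 -0.2427  0.127 ]
scene (3, 170, 100) [252 157   7  28 134] [254.5 171. ] [ 0.4553 -0.1893  0.127 ]
```

View pics/c0.png

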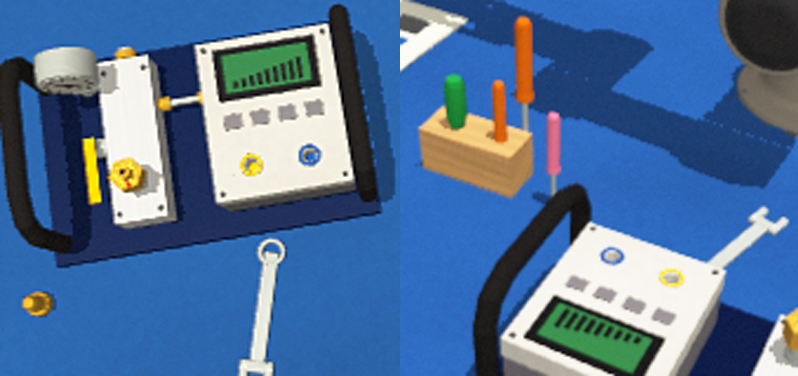

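The crop confirms the orange stylus in the wooden block beside the green screwdriver. The larger orange one and the pink one stand free on the table.

```bash
cat >> h.py <<'E'
def tri(uv1,uv2):
    L=[]
    for n,(u,v) in(("top",uv1),("scene",uv2)):
        K,p,A=cam(n); d=A@np.linalg.solve(K,[u,v,1.]); L.append((p,d/np.linalg.norm(d)))
    M=sum(np.eye(3)-np.outer(d,d) for p,d in L); b=sum((np.eye(3)-np.outer(d,d))@p for p,d in L)
    return np.linalg.solve(M,b)
def to(P,yaw=None,ref=None):  # shift in tool axes from measured pose (ref: x,y,z,yaw)
    s=robot.observe(); p=np.array(s["tool_pos"]); y=s["tool_rot"][2]
    if ref is not None: p,y=np.array(ref[:3]),ref[3]
    d=np.array(P)-p
    r=[d[0]*np.cos(y)+d[1]*np.sin(y), d[0]*np.sin(y)-d[1]*np.cos(y), -d[2], 0 if yaw is None else -(yaw-y)]
    return np.round(r,4)
E
python3 - <<'E'
from h import *
a=cv2.imread("pics/t0.png");b=cv2.imread("pics/s0.png")
print("hex tri",tri((183.1,213.5),(392.2,269.2)).round(4), "sty tri",tri((356.2,246.5),(254.5,171.)).round(4))
for z in(.09,.095,.1): print(z,ray("top",183.1,213.5,z).round(4),ray("scene",392.2,269.2,z).round(4))
for z in(.102,.11,.12,.13,.142): print(z,ray("top",356.2,246.5,z).round(4),ray("scene",254.5,171,z).round(4))
# stand frame of hex
zc=np.array([.5157,.0868]);yaw=.185
c,s=np.cos(yaw),np.sin(yaw)
print((np.array([[c,s],[-s,c]])@(np.array([.499,.219])-zc)).round(4))
h=cv2.cvtColor(a,cv2.COLOR_BGR2HSV)
m=((h[...,0]<8)|(h[...,0]>172))&(h[...,1]>130);ys,xs=np.nonzero(m[195:230,165:205]);print([(x+165,y+195) for x,y in zip(xs,ys)])
h=cv2.cvtColor(b,cv2.COLOR_BGR2HSV)
m=((h[...,0]<8)|(h[...,0]>172))&(h[...,1]>130);ys,xs=np.nonzero(m[255:290,375:410]);print([(x+375,y+255) for x,y in zip(xs,ys)])
P1=[.45,-.1,.235];P2=[.499,.219,.235]
print(to(P1,-.138)); print(to(P2,-.138,[*P1,-.138]))
E
```

```text
hex tri [0.5038 0.2204 0.0929] sty tri [ 0.4261 -0.2155  0.1001]
0.09 [0.504 0.222 0.09 ] [0.5016 0.2189 0.09  ]
0.095 [0.5031 0.2205 0.095 ] [0.5062 0.2203 0.095 ]
0.1 [0.5023 0.2191 0.1   ] [0.5109 0.2216 0.1   ]
0.102 [ 0.4255 -0.2146  0.102 ] [ 0.4285 -0.2141  0.102 ]
0.11 [ 0.4248 -0.2134  0.11  ] [ 0.437  -0.2061  0.11  ]
0.12 [ 0.4238 -0.2119  0.12  ] [ 0.4478 -0.1962  0.12  ]
0.13 [ 0.4229 -0.2104  0.13  ] [ 0.4585 -0.1862  0.13  ]
0.142 [ 0.4217 -0.2086  0.142 ] [ 0.4713 -0.1742  0.142 ]
[0.0079 0.133 ]
[(np.int64(184), np.int64(218))]
[]
[ 0.4104 -0.3149 -0.0009  0.3918]
[ 0.0047 -0.3227 -0.     -0.    ]
```

```bash

python3 -m jog '[[[1,0.027,-0.021,0,0],[1,0.055,-0.042,0,0],[1,0.082,-0.063,0,0],[1,0.109,-0.084,0,0],[1,0.137,-0.105,0,0]]]'
python3 -m jog '[[[1,0.027,-0.021,0,0],[1,0.055,-0.042,0,0],[1,0.082,-0.063,0,0],[1,0.109,-0.084,0,0],[1,0.137,-0.105,0,0]]]'
python3 -m jog '[[[1,0.027,-0.021,0,0.08],[1,0.055,-0.042,0,0.16],[1,0.082,-0.063,0,0.24],[1,0.109,-0.084,0,0.32],[1,0.137,-0.105,0,0.39]]]'
python3 -m jog '[[[1,0,-0.035,0,0],[1,0,-0.07,0,0],[1,0,-0.105,0,0],[1,0,-0.14,0,0],[1,0,-0.17,0,0]]]'
python3 -m jog '[[[1,0,-0.035,0,0],[1,0,-0.07,0,0],[1,0.005,-0.105,0,0],[1,0.009,-0.14,0,0],[1,0.009,-0.155,0,0]]]'
python3 -c "
from h import *
print(robot.observe()['qpos'],to([.5035,.2205,.084],-.138))"
```

```text
time: 0.52
tool_pos: [0.2385, -0.3706, 0.2344]
tool_rot: [-3.141, 0.0, 0.253]
contact_force: [0.1, 0.1, 0.2]
opening: 0.0917
grip_force: 0.0
time: 0.93
tool_pos: [0.3448, -0.2345, 0.2346]
tool_rot: [-3.141, 0.0, 0.253]
contact_force: [0.8, -0.4, 0.3]
opening: 0.0919
grip_force: 0.0
time: 1.35
tool_pos: [0.4511, -0.0984, 0.2345]
tool_rot: [3.142, 0.001, -0.14]
contact_force: [0.9, -0.3, 0.2]
opening: 0.0918
grip_force: 0.0
time: 1.77
tool_pos: [0.4734, 0.0706, 0.2344]
tool_rot: [-3.141, 0.001, -0.136]
contact_force: [1.3, 0.3, -0.8]
opening: 0.0916
grip_force: 0.0
time: 2.18
tool_pos: [0.5039, 0.2244, 0.2341]
tool_rot: [-3.141, 0.0, -0.134]
contact_force: [-0.3, -0.5, -0.8]
opening: 0.0917
grip_force: 0.0
[2.79383312e-01 3.91187813e-01 1.45128612e+00 1.12074963e-03
 1.29893164e+00 1.98373455e+00] [1.000e-04 3.900e-03 1.501e-01 4.100e-03]
```

```bash

python3 -m jog '[[[1,0,0.004,0.03,0],[1,0,0.004,0.06,0],[1,0,0.004,0.09,0],[1,0,0.004,0.11,0],[1,0,0.004,0.12,0]]]'
python3 -m jog '[[[0.6,0,0,0.01,0],[0.6,0,0,0.02,0],[0.6,0,0,0.03,0],[0.6,0,0,0.03,0]]]' 25
python3 - <<'E'
from h import *
a=grab("top","pics/t1.png");b=grab("scene","pics/s1.png")
a=cv2.imread("pics/t1.png");b=cv2.imread("pics/s1.png")
cv2.imwrite("pics/c1.png",np.hstack([cv2.resize(a[140:270,120:280],(400,325),interpolation=2),cv2.resize(b[180:340,310:490],(366,325),interpolation=2)]))
E
```

```text
time: 2.6
tool_pos: [0.5012, 0.2163, 0.1114]
tool_rot: [3.139, 0.005, -0.136]
contact_force: [-0.4, 1.0, -0.0]
opening: 0.092
grip_force: 0.0
time: 2.93
tool_pos: [0.5025, 0.2165, 0.0833]
tool_rot: [3.141, 0.002, -0.136]
contact_force: [-0.4, -0.4, -0.4]
opening: 0.0742
grip_force: 0.0
```

View pics/c1.png

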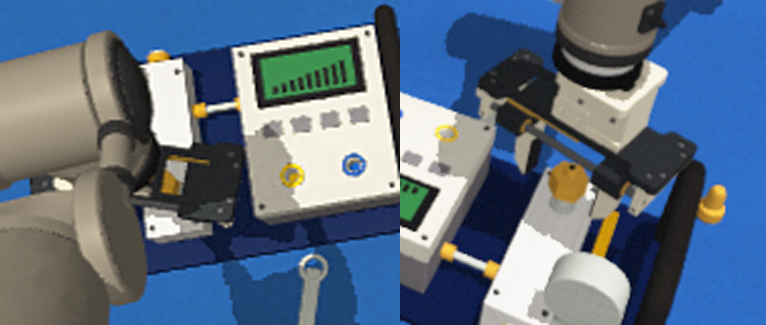

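The hex sits between the open fingers (right half, about (567,185)), clear of the gauge and hoop. I centre and close.

```bash

python3 -m jog '[[[0,0.0,-0.004,0,0],[-0.5,0,-0.004,0,0],[-1,0,-0.004,0,0],[-1,0,-0.004,0,0],[-1,0,-0.004,0,0]]]' 30
python3 -m jog '[[[-1,0,0,0,0],[-1,0,0,0,0],[-1,0,0,0,0],[-1,0,0,0,0],[-1,0,0,0,0]]]' 30
```

```text
time: 3.45
tool_pos: [0.5037, 0.2207, 0.085]
tool_rot: [-3.142, -0.0, -0.136]
contact_force: [0.8, 0.8, 0.6]
opening: 0.0443
grip_force: 0.0
time: 3.87
tool_pos: [0.5036, 0.2201, 0.0848]
tool_rot: [3.141, 0.0, -0.136]
contact_force: [-1.0, -5.7, 2.3]
opening: 0.0321
grip_force: 29.5
```

```bash

for i in 1; do
python3 -m jog '[[[-1,0,0,0,-0.11],[-1,0,0,0,-0.22],[-1,0,0,0,-0.33],[-1,0,0,0,-0.44],[-1,0,0,0,-0.55]]]'
python3 -m jog '[[[-1,0,0,0,-0.11],[-1,0,0,0,-0.22],[-1,0,0,0,-0.33],[-1,0,0,0,-0.44],[-1,0,0,0,-0.55]]]'
python3 -m jog '[[[-1,0,0,0,-0.11],[-1,0,0,0,-0.22],[-1,0,0,0,-0.33],[-1,0,0,0,-0.44],[-1,0,0,0,-0.55]]]'
python3 -m jog '[[[-1,0,0,0,-0.1],[-1,0,0,0,-0.2],[-1,0,0,0,-0.3],[-1,0,0,0,-0.35],[-1,0,0,0,-0.35]]]'
done
python3 -c "
from h import *
print(robot.observe())"
```

```text
time: 4.28
tool_pos: [0.5035, 0.2208, 0.0848]
tool_rot: [-3.141, 0.0, 0.419]
contact_force: [-2.1, -1.9, 2.6]
opening: 0.032
grip_force: 29.5
time: 4.7
tool_pos: [0.503, 0.2214, 0.0847]
tool_rot: [-3.14, -0.0, 0.969]
contact_force: [-2.8, 1.1, 3.8]
opening: 0.0316
grip_force: 29.5
time: 5.12
tool_pos: [0.5024, 0.2216, 0.0847]
tool_rot: [-3.139, -0.001, 1.519]
contact_force: [-6.2, 1.6, 3.8]
opening: 0.032
grip_force: 29.6
time: 5.53
tool_pos: [0.502, 0.2215, 0.0847]
tool_rot: [-3.139, -0.002, 1.867]
contact_force: [-5.7, 2.4, 5.4]
opening: 0.0323
grip_force: 29.5
{'time': 5.5333, 'qpos': array([ 0.27495302,  0.54808476,  1.64882508,  0.00211993,  0.94742001,
       -0.02228296]), 'qvel': array([ 5.69670787e-05, -5.48394326e-04,  4.34443373e-04, -1.07543098e-03,
       -1.44757437e-03,  7.34280645e-02]), 'joint_efforts': array([ -2.33050503, -46.27792954, -21.20079517,  -0.69788145,
        -1.64311677,  -0.67623071]), 'tool_pos': array([0.50196059, 0.2215383 , 0.08474944]), 'tool_rot': array([-3.13889334e+00, -1.77838350e-03,  1.86678998e+00]), 'contact_force': array([-5.65394793,  2.35087807,  5.41832309]), 'torque': array([0.25537029, 0.89514467, 0.06980914]), 'grip_force': 29.47584465611726, 'opening': 0.032286861206800264}
```

```bash

python3 -m jog '[[[-1,0,0,0,-0.06],[-1,0,0,0,-0.12],[-1,0,0,0,-0.12]]]'
python3 -c "
from h import *
print(robot.observe()['torque'])"
python3 -m jog '[[[-1,0,0,0,-0.05],[-1,0,0,0,-0.1],[-1,0,0,0,-0.1],[-1,0,0,0,-0.1]]]'
python3 -c "
from h import *
s=robot.observe();print(s['torque'],s['joint_efforts'][5])"
```

```text
time: 5.78
tool_pos: [0.5018, 0.2215, 0.0847]
tool_rot: [-3.139, -0.002, 1.987]
contact_force: [-7.8, 1.0, 5.0]
opening: 0.0318
grip_force: 29.5
[0.17634619 0.90772506 0.10723225]
time: 6.12
tool_pos: [0.5017, 0.2214, 0.0847]
tool_rot: [-3.139, -0.002, 2.084]
contact_force: [-7.5, 0.4, 6.6]
opening: 0.0323
grip_force: 29.5
[0.19164584 1.02209155 0.10191941] -0.02743432531133294
```

```bash

python3 -m jog '[[[-1,0,0,0,-0.05],[-1,0,0,0,-0.1],[-1,0,0,0,-0.1],[-1,0,0,0,-0.1]]]'
python3 -c "
from h import *
s=robot.observe();print(s['torque'],s['joint_efforts'][5])"
```

```text
time: 6.45
tool_pos: [0.5016, 0.2214, 0.0847]
tool_rot: [-3.139, -0.003, 2.182]
contact_force: [-7.5, 1.3, 6.8]
opening: 0.0324
grip_force: 30.0
[ 0.09836693  1.11302717 -0.98106205] -1.0765117406845093
```

```bash

python3 -m jog '[[[-1,0,0,0,0.04],[-0.5,0,0,0,0.04],[0.3,0,0,0,0.04],[0.4,0,0,0,0.04],[0.4,0,0,0,0.04]]]'
python3 -m jog '[[[0.4,0,0,-0.01,0],[0.4,0,0,-0.04,0],[0.4,0,0,-0.08,0],[0.4,0,0,-0.12,0],[0.4,0,0,-0.15,0]]]'
python3 - <<'E'
from h import *
b=cv2.imread("pics/s0.png");a=cv2.imread("pics/t0.png")
for n,im,B in(("top",a,(300,225,410,300)),("scene",b,(215,110,300,220))):
    h=cv2.cvtColor(im,cv2.COLOR_BGR2HSV)
    for nm,lo,hi in(("or",(3,170,100),(15,255,255)),("pink",(155,70,100),(179,255,255)),("green",(50,120,40),(75,255,255))):
        m=cv2.inRange(h,lo,hi);k,_,s,c=cv2.connectedComponentsWithStats(m[B[1]:B[3],B[0]:B[2]])
        for i in range(1,k):
            if s[i,4]>8: print(n,nm,s[i,:2]+B[:2],s[i,2:],(c[i]+B[:2]).round(1))
print(robot.observe()['tool_pos'],robot.observe()['tool_rot'])
grab("top","pics/t2.png");grab("scene","pics/s2.png")
# vertical line at candidate xy through scene: pixel at several heights
for z in(.062,.102,.142): print(z,proj("scene",[.4265,-.2145,z]),proj("top",[.4265,-.2145,z]))
E
```

```text
time: 6.87
tool_pos: [0.5039, 0.221, 0.0847]
tool_rot: [3.141, 0.0, 2.144]
contact_force: [0.5, 0.4, 0.4]
opening: 0.0478
grip_force: 0.0
time: 7.28
tool_pos: [0.5043, 0.2209, 0.2388]
tool_rot: [3.138, 0.001, 2.144]
contact_force: [1.2, 0.3, -0.3]
opening: 0.0642
grip_force: 0.0
top or [352 242] [11  9 55] [356.2 246.5]
top or [362 274] [ 17   9 104] [369.1 278.3]
top pink [321 244] [ 7  9 46] [324.  247.8]
top green [375 237] [ 13  11 110] [381.1 241.9]
scene or [262 128] [  9  39 255] [265.6 146.9]
scene or [252 157] [  7  28 134] [254.5 171. ]
scene pink [257 160] [ 1 10 10] [257.  164.5]
scene pink [277 171] [  6  28 140] [279.  184.5]
scene green [230 154] [ 10  24 184] [234.5 165.6]
[0.50431875 0.22090208 0.23882837] [3.13769599e+00 1.12843294e-03 2.14378114e+00]
0.062 [255.42618959 182.97757116] [353.79672359 247.58946382]
0.102 [254.8947359  170.62195871] [356.14408848 246.11021737]
0.142 [254.33684602 157.6517392 ] [358.68815128 244.50701716]
```

```bash
python3 - <<'E'
from h import *
B=tri((369.1,278.3),(265.6,146.9));P=tri((324,247.8),(279,184.5));G=tri((381.1,241.9),(234.5,165.6))
print(B,P,G)
for n,X,v in(("big",B,128),("pink",P,171),("green",G,154)):
    zs=np.arange(.05,.3,.002);print(n,"top z",zs[np.argmin([abs(proj("scene",[X[0],X[1],z])[1]-v) for z in zs])])
print(to([.4262,-.2147,.239],.785))
E
```

```text
[ 0.34920404 -0.24112462  0.12737979] [ 0.42226981 -0.13645993  0.09062458] [ 0.43840262 -0.27704895  0.09760175]
big top z 0.1860000000000001
pink top z 0.13200000000000006
green top z 0.13400000000000006
[-0.3231 -0.3038  0.0024  1.3588]
```

```bash
python3 - <<'E'
import cv2,numpy as np
a=cv2.imread("pics/t2.png");b=cv2.imread("pics/s2.png")
cv2.imwrite("pics/c2.png",np.hstack([cv2.resize(a[150:290,140:420],(400,200),interpolation=2),cv2.resize(b[110:250,210:410],(400,280),interpolation=2)[:200]]) if 0 else cv2.resize(b[100:340,210:490],(700,600),interpolation=2))
E
```

```text
(no output)
```

View pics/c2.png

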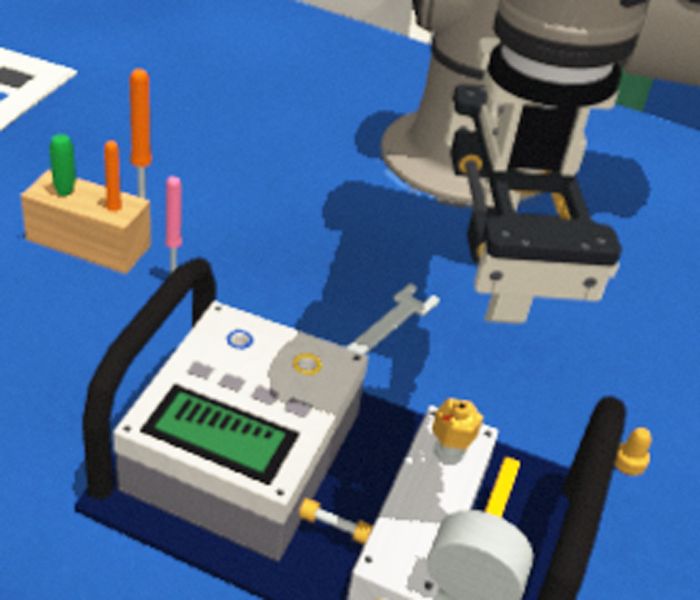

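The red mark on the hex now points toward the gauge/indicator side, at crop (447,413), which fits about 2.4 rad: the bleed is open. Next is the stylus.

```bash

python3 -m jog '[[[0.4,-0.029,-0.027,0,0],[0.4,-0.058,-0.054,0,0],[0.4,-0.087,-0.081,0,0],[0.4,-0.116,-0.108,0,0],[0.4,-0.145,-0.135,0,0]]]'
python3 -m jog '[[[0.4,-0.029,-0.027,0,0.1],[0.4,-0.058,-0.054,0,0.2],[0.4,-0.087,-0.081,0,0.3],[0.4,-0.116,-0.108,0,0.4],[0.4,-0.145,-0.135,0,0.5]]]'
python3 -m jog '[[[0.4,0,0,0,0.1],[0.4,0,0,0,0.2],[0.4,0,0,0,0.3],[0.4,0,0,0,0.4],[0.4,0,0,0,0.5]]]'
python3 -m jog '[[[0.4,0,0,0,0.1],[0.4,0,0,0,0.2],[0.4,0,0,0,0.3],[0.4,0,0,0,0.36],[0.4,0,0,0,0.36]]]'
python3 -c "
from h import *
print(to([.4262,-.2147,.094],.785))"
```

```text
time: 7.8
tool_pos: [0.4679, 0.0242, 0.2345]
tool_rot: [-3.141, -0.0, 2.144]
contact_force: [0.8, 0.3, 0.2]
opening: 0.0643
grip_force: 0.0
time: 8.22
tool_pos: [0.4331, -0.1711, 0.2347]
tool_rot: [3.141, -0.0, 1.639]
contact_force: [1.7, 0.3, 0.1]
opening: 0.0645
grip_force: 0.0
time: 8.63
tool_pos: [0.4337, -0.1695, 0.2344]
tool_rot: [-3.141, -0.0, 1.138]
contact_force: [-0.1, -0.7, -0.8]
opening: 0.0641
grip_force: 0.0
time: 9.05
tool_pos: [0.4338, -0.1693, 0.2345]
tool_rot: [-3.141, 0.0, 0.782]
contact_force: [-0.5, 0.2, 0.6]
opening: 0.0641
grip_force: 0.0
[-0.0374  0.0268  0.1405 -0.0034]
```

```bash

python3 -m jog '[[[0.3,-0.02,0.014,0,0],[0.2,-0.037,0.027,0,0],[0.2,-0.037,0.027,0.02,0],[0.2,-0.037,0.027,0.045,0],[0.2,-0.037,0.027,0.06,0]]]'
python3 -m jog '[[[0.2,0,0,0.02,0],[0.2,0,0,0.04,0],[0.2,0,0,0.06,0],[0.2,0,0,0.08,0],[0.2,0,0,0.08,0]]]'
python3 -c "
from h import *
print(to([.4262,-.2147,.094],.785))
grab('top','pics/t3.png');grab('scene','pics/s3.png')
a=cv2.imread('pics/t3.png');b=cv2.imread('pics/s3.png')
cv2.imwrite('pics/c3.png',np.hstack([cv2.resize(a[200:300,310:430],(396,330),interpolation=2),cv2.resize(b[110:220,190:322],(396,330),interpolation=2)]))
"
```

```text
time: 9.47
tool_pos: [0.426, -0.2145, 0.1728]
tool_rot: [-3.14, 0.0, 0.785]
contact_force: [-1.0, 0.1, -0.2]
opening: 0.0549
grip_force: 0.0
time: 9.88
tool_pos: [0.4249, -0.2133, 0.0915]
tool_rot: [-3.135, 0.001, 0.786]
contact_force: [-1.1, 1.1, 0.2]
opening: 0.0546
grip_force: 0.0
[-0.      0.0019 -0.0025  0.0006]
```

View pics/c3.png

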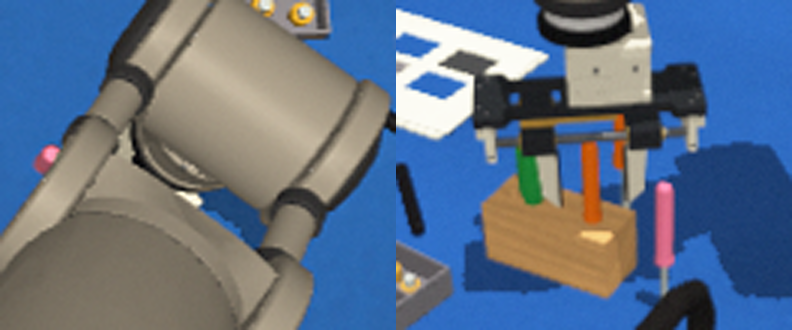

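The orange stylus stands between the open fingers at crop (592,180), and the screwdriver is clear. Closing and lifting.

```bash

python3 -m jog '[[[0,0,0,0,0],[-0.5,0,0,0,0],[-1,0,0,0,0],[-1,0,0,0,0],[-1,0,0,0,0]]]' 40
python3 -m jog '[[[-1,0,0,0,0],[-1,0,0,0,0],[-1,0,0,0,0],[-1,0,0,0,0],[-1,0,0,0,0]]]' 40
python3 -c "
from h import *
print(robot.observe()['tool_pos'])"
```

```text
time: 10.4
tool_pos: [0.4271, -0.2148, 0.0953]
tool_rot: [3.14, -0.0, 0.784]
contact_force: [-0.3, -0.4, 0.0]
opening: 0.0265
grip_force: 0.0
time: 10.82
tool_pos: [0.4269, -0.2147, 0.0949]
tool_rot: [3.141, -0.0, 0.784]
contact_force: [-1.0, 0.2, 2.4]
opening: 0.0143
grip_force: 40.0
[ 0.426922   -0.2146788   0.09488051]
```

```bash

python3 -m jog '[[[-1,0,0,-0.02,0],[-1,0,0,-0.05,0],[-1,0,0,-0.085,0],[-1,0,0,-0.12,0],[-1,0,0,-0.155,0]]]'
python3 -m jog '[[[-1,0.02,-0.011,0,0],[-1,0.05,-0.027,0,0],[-1,0.08,-0.044,0,0],[-1,0.11,-0.06,0,0],[-1,0.14,-0.077,0,0]]]'
python3 -m jog '[[[-1,0.03,-0.016,0,0],[-1,0.06,-0.033,0,0],[-1,0.09,-0.049,0,0],[-1,0.12,-0.065,0,0],[-1,0.136,-0.074,0,0]]]'
python3 -m jog '[[[-1,0,0,0,0],[-1,0,0,0,0],[-1,0,0,0,0]]]'
python3 -c "
from h import *
print(robot.observe()['tool_pos'],to([.5157,.0868,.25]))
grab('top','pics/t4.png');grab('scene','pics/s4.png')
a=cv2.imread('pics/t4.png');b=cv2.imread('pics/s4.png')
p=robot.observe()['tool_pos'];t=[p[0],p[1],p[2]-.083];print('tip pred',proj('scene',t),proj('top',t))
cv2.imwrite('pics/c4.png',np.hstack([cv2.resize(a[160:260,190:310],(396,330),interpolation=2),cv2.resize(b[140:260,270:390],(396,396),interpolation=2)[:330] if 0 else cv2.resize(b[150:260,270:402],(396,330),interpolation=2)]))
"
```

```text
time: 11.23
tool_pos: [0.4264, -0.2143, 0.251]
tool_rot: [-3.141, 0.0, 0.784]
contact_force: [1.4, -0.4, -0.6]
opening: 0.0143
grip_force: 40.0
time: 11.65
tool_pos: [0.4717, -0.0599, 0.2496]
tool_rot: [-3.142, 0.0, 0.783]
contact_force: [0.7, -0.4, -0.3]
opening: 0.0143
grip_force: 40.0
time: 12.07
tool_pos: [0.516, 0.0904, 0.2493]
tool_rot: [-3.141, -0.0, 0.786]
contact_force: [-0.2, -0.7, -0.4]
opening: 0.0142
grip_force: 40.0
time: 12.32
tool_pos: [0.5154, 0.0866, 0.2493]
tool_rot: [-3.141, 0.001, 0.784]
contact_force: [0.1, -0.1, -0.3]
opening: 0.0142
grip_force: 40.0
[0.51536894 0.08661562 0.24931493] [ 0.0004  0.0001 -0.0007  0.    ]
tip pred [335.88625641 216.5095323 ] [231.77670228 203.80492696]
```

View pics/c4.png

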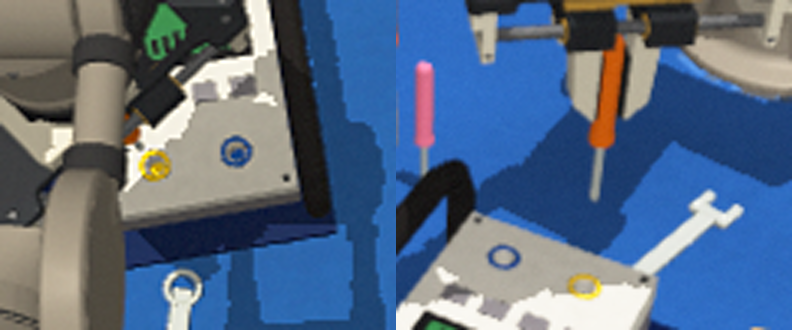

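The stylus is held. Its tip is at scene pixel (336,216), against a predicted (336,216.5), and in the top view it sits just at the yellow ring. I descend to just above the hole and check.

```bash

python3 -m jog '[[[-1,0,0,0.02,0],[-1,0,0,0.04,0],[-1,0,0,0.06,0],[-1,0,0,0.071,0],[-1,0,0,0.071,0]]]'
python3 -m jog '[[[-1,0,0,0,0],[-1,0,0,0,0]]]'
python3 -c "
from h import *
p=robot.observe()['tool_pos'];print(p)
grab('top','pics/t5.png');grab('scene','pics/s5.png')
a=cv2.imread('pics/t5.png');b=cv2.imread('pics/s5.png')
for z in(-.083,-.033,-.02): t=[p[0],p[1],p[2]+z];print('pred',z,proj('scene',t),proj('top',t))
h=cv2.cvtColor(b,cv2.COLOR_BGR2HSV);m=cv2.inRange(h,(3,170,90),(15,255,255))
for r in range(195,245,4):
    x=np.nonzero(m[r,310:360])[0]
    if len(x): print(r,x.min()+310,x.max()+310)
cv2.imwrite('pics/c5.png',np.hstack([cv2.resize(a[180:230,210:270],(396,330),interpolation=2),cv2.resize(b[200:260,300:372],(396,330),interpolation=2)]))
"
```

```text
time: 12.83
tool_pos: [0.5141, 0.086, 0.1763]
tool_rot: [-3.138, 0.004, 0.782]
contact_force: [-0.6, -0.2, -1.6]
opening: 0.0145
grip_force: 40.0
time: 13.0
tool_pos: [0.5163, 0.0866, 0.1797]
tool_rot: [3.14, -0.001, 0.783]
contact_force: [0.4, -0.1, -0.2]
opening: 0.0144
grip_force: 40.0
[0.51629403 0.0865796  0.17970764]
pred -0.083 [332.8209242  241.59364511] [235.94859687 208.9952875 ]
pred -0.033 [334.97067767 224.14176712] [232.89049187 205.11936091]
pred -0.02 [335.5571724  219.38055396] [232.04317347 204.0454462 ]
195 339 342
199 336 341
203 335 341
207 335 340
211 334 340
215 334 339
219 332 338
223 331 338
```

View pics/c5.png

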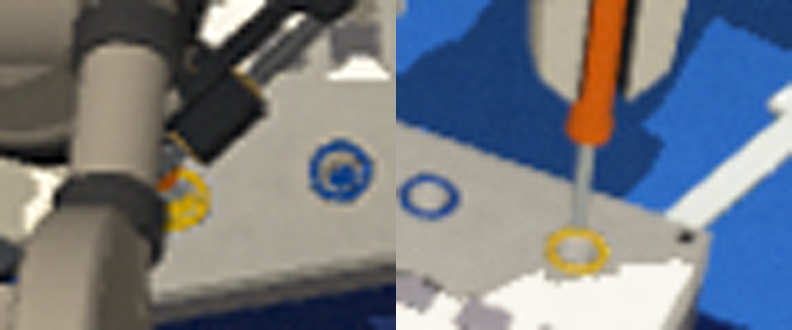

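The tip at scene (333.4,241.8) is right above the ring at (332.6,245.4), matching the prediction. Inserting and pressing.

```bash

python3 -m jog '[[[-1,0,0,0.008,0],[-1,0,0,0.016,0],[-1,0,0,0.024,0],[-1,0,0,0.026,0],[-1,0,0,0.026,0]]]' 50
python3 -m jog '[[[-1,0,0,0.003,0],[-1,0,0,0.005,0],[-1,0,0,0.007,0],[-1,0,0,0.007,0],[-1,0,0,0.007,0]]]'
python3 -m jog '[[[-1,0,0,0.001,0],[-1,0,0,0.002,0],[-1,0,0,0.002,0],[-1,0,0,0.002,0],[-1,0,0,0.002,0]]]'
```

```text
time: 13.52
tool_pos: [0.515, 0.0872, 0.1515]
tool_rot: [-3.14, 0.002, 0.784]
contact_force: [-0.8, 0.8, -0.6]
opening: 0.0141
grip_force: 50.0
time: 13.93
tool_pos: [0.516, 0.0872, 0.1461]
tool_rot: [3.141, -0.001, 0.784]
contact_force: [-1.0, 0.3, 3.1]
opening: 0.0141
grip_force: 50.0
time: 14.35
tool_pos: [0.5161, 0.0872, 0.1446]
tool_rot: [3.14, -0.001, 0.784]
contact_force: [-1.4, 0.6, 8.9]
opening: 0.0139
grip_force: 50.0
```

```bash

python3 -m jog '[[[-1,0,0,0.0005,0],[-1,0,0,0.001,0],[-1,0,0,0.001,0],[-1,0,0,0.001,0],[-1,0,0,0.001,0]]]'
python3 -m jog '[[[-1,0,0,0,0],[-1,0,0,0,0],[-1,0,0,0,0],[-1,0,0,0,0],[-1,0,0,0,0]]]'
python3 -c "
from h import *
b=grab('scene','pics/s6.png');b=cv2.imread('pics/s6.png')
cv2.imwrite('pics/c6.png',cv2.resize(b[190:300,290:422],(660,550),interpolation=2))"
```

```text
time: 14.77
tool_pos: [0.5163, 0.0873, 0.1444]
tool_rot: [3.14, -0.002, 0.784]
contact_force: [-3.0, 0.6, 14.8]
opening: 0.0142
grip_force: 50.0
time: 15.18
tool_pos: [0.5163, 0.0872, 0.1444]
tool_rot: [3.14, -0.002, 0.784]
contact_force: [-3.8, -0.5, 14.1]
opening: 0.0139
grip_force: 50.0
```

View pics/c6.png

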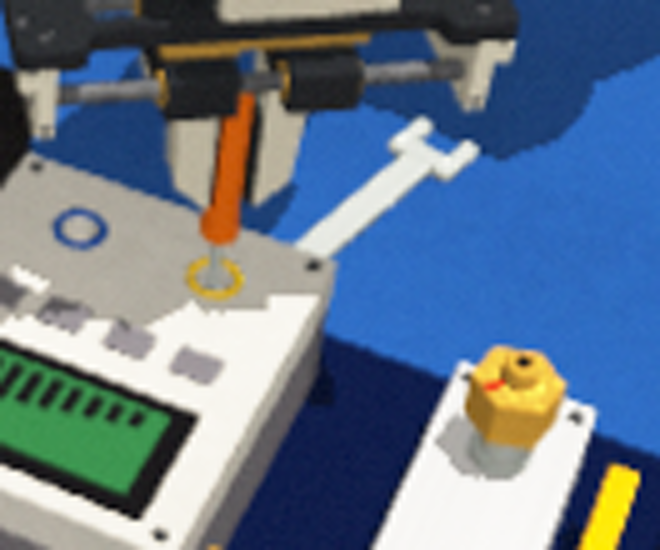

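The stylus is through the yellow ring at crop (215,275) and bottomed: the force is stiff at 14 N with z unchanged. The red mark on the hex still shows the bleed open.

```bash
python3 -c "
from cell import robot
print(robot.hand_in())"
```

```text
the job is handed in; nothing more can be done
None
```

I handed the job in at about 15 s: the bleed is backed off to its stop and left open, and the gripped orange stylus is holding the zero button down at about 14 N. The hand-in returned no verdict.

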